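# Set out the lens-removal row in reverse

## Robot

A 6-joint arm with a two-finger parallel gripper is mounted at the origin on the work surface. World frame = base frame: x ahead of the robot, y to its left, z up, the work surface at z = 0. Lengths are in m, angles in rad, forces in N, time in s.
With the tool pointing down it reaches from about 0.3 to 0.75 m from the base axis. Payload 8.5 kg.
Tool frame: the origin (TCP) lies on the centre line of the jaws, within the pads' length; the fingertips stand 11 mm ahead of it and the grasp point (between the pads) lies 8 mm behind it; z points along the fingers, y is the direction in which the jaws open and shut (so a half turn about z gives the same grasp; the last joint's range is limited). The gripper opens to 88 mm and grips with 3 to 60 N. Pads are 18 mm wide; open, the fingers measure 123 mm over their backs; the gripper's body (75 mm by 187 mm) begins 45 mm behind the grasp point.
Start: joints at [-1.404, 0.381, 1.297, -0, 1.464, -0.215], TCP at [0.205, -0.51, 0.25] pointing down, gripper open.
Joint ranges: [-3.11, 3.11], [-0.89, 2.33], [0.22, 2.48], [-1.42, 4.56], [0.17, 2.85], [-2.88, 2.88]. Speed limits (rad/s): [2.39, 2.39, 3.14, 3.14, 3.14, 3.14].

## Interface

Orientations are given as a rotation vector (axis times angle).
In Python, from workcell import r, imaging, order gives the robot as it stands.
- The arm moves only by the shell command python3 -m creep 'ROWS' [FORCE]. ROWS is JSON, a list of rows, each an object with "rotation": the turn, a rotation vector about the tool's x, y, z in degrees, a list of three; "delta_pos": the shift along the tool's x, y, z in m, a list of three; "jaw": the opening, from 0 (shut) to 1 (fully open). A call has 1 to 12 rows; each row is the pose to reach, as a shift and turn from the pose commanded when the call began, along the tool's axes at that moment; what a row does not reach only later rows make up. A row lasts 1/10 s, in which the tool goes at most 50 mm and 8.59 degrees, less where a joint would pass 70% of its speed; a pose out of reach is approached as far as the arm can. A call with a gripper value outside its range is refused whole. The fingers move at their own pace and stop on an object; FORCE is the grip in N (left out, the last holds). Time passes only in rows, so rows that repeat a pose let the fingers close. It gives the time, the measured TCP pose, the force and the opening at its end, in the units of the state.
- r.sense(): the state, without advancing time (a new reading comes with each control period).
- imaging.grab_frame(name): name is "side" or "top"; returns a dict with "pixels" (400x640x3 uint8, red, green, blue), "intrinsics" (3x3 intrinsics, pixels), "xyz" and "rotation" of the camera in the world. Camera axes: x right, y down, z forward; pixel columns grow to the right and rows downward; lengths in m; the calibration is good to about 2 mm. A picture is of the moment at which its call begins. There is no depth.
- order.job_done(): hands the job in, once; it reports no verdict.
The state is a dict: "time": time; "q": joint angles; "joint_velocities": joint speeds; "tau": joint torques, N m; "tcp_pos": TCP position; "tool_rot": TCP orientation; "wrist_force": force on the tool from outside, world axes, zero at the start; "torque": the same for the moment, N m; "width": opening from 0.0 (shut) to 1.0 (fully open).
Only numpy, scipy, OpenCV 4.12 (cv2) and the standard library are available. Lean on these libraries where they do the work, as an engineer would, in place of code of your own. Each camera call takes 0.05 s, during which the arm holds its last target. There are 200 camera calls.

## Task

The four things on the birch rack stand in the order used for putting contact lenses in; taking them out runs the steps backwards. Move all four to the white rack in the reverse order, so that the thing now at the robot's left end (the knob end) comes to the right end and so on, each standing upright in the middle of its own rubber pad, and let go of them.

Things in the scene. Friction and masses are not known exactly. Their poses are not given: they have to be found in the camera images.
- drops_mid (a point): small white eye-drop bottle with a grey conical cap, upright: round, 28 mm in diameter for the lower 34 mm, 52 mm high, about 30 g. Stands on a cork pad on the birch rack at the start. Point: its centre, half-way up; z axis up
- pot_mid (a point): squat round contact-lens pot with a clear foot and white ribbed screw lid: 40 mm in diameter at the lid (its upper 12 mm; foot 36 mm), 26 mm high, about 30 g. Stands on a cork pad on the birch rack at the start. Point: its centre, half-way up; z axis up
- lens_mid (a point): clear glass examination lens lying flat in a deep nickel ring: 46 mm in outer diameter, 18 mm high, about 60 g. Stands on a cork pad on the birch rack at the start. Point: its centre, half-way up; z axis up
- case_mid (a point): grey oblong plastic lens case with a stainless slide latch on top: 34 mm (its x) by 56 mm (its y) by 22 mm high (latch 3 mm more), about 50 g; its long side lies along the birch rack at the start, within about 0.1 rad. Stands on a cork pad on the birch rack at the start. Point: its centre, half-way up; z axis up
- pad_drops: square cork pad, 56 x 56 x 3 mm, fixed on the birch rack, the one on which the eye-drop bottle stands at the start (all four pads look the same; it tells which place of the row the eye-drop bottle came from, also after it has been moved). Origin: centre of its underside, 8 mm above the table
- pad_pot: square cork pad, 56 x 56 x 3 mm, fixed on the birch rack, the one on which the contact-lens pot stands at the start (all four pads look the same; it tells which place of the row the contact-lens pot came from, also after it has been moved). Origin: centre of its underside, 8 mm above the table
- pad_lens: square cork pad, 56 x 56 x 3 mm, fixed on the birch rack, the one on which the nickel-rimmed lens stands at the start (all four pads look the same; it tells which place of the row the nickel-rimmed lens came from, also after it has been moved). Origin: centre of its underside, 8 mm above the table
- pad_case: square cork pad, 56 x 56 x 3 mm, fixed on the birch rack, the one on which the lens case stands at the start (all four pads look the same; it tells which place of the row the lens case came from, also after it has been moved). Origin: centre of its underside, 8 mm above the table
- birch_rack: fixed birch-plywood rack, 75 (x) x 380 (y) mm, 8 mm base, full at the start: four places along its y, centred at y = 129, 43, -43, -129 mm, x = 0; pad tops 11 mm above the table; 3 mm dividers, tops 20 mm up, at y = 0, +-86, +-172; steel knob, 24 mm high, at its +y end, the robot's left. Lies across, yaw within 0.1 rad, nearer or farther than the other rack. Origin: centre of underside
- white_rack: fixed white plastic rack, 75 (x) x 380 (y) mm, 8 mm base, dark square 56 mm rubber pads, empty at the start: four places along its y, centred at y = 129, 43, -43, -129 mm, x = 0; pad tops 11 mm above the table; 3 mm dividers, tops 20 mm up, at y = 0, +-86, +-172; steel knob, 24 mm high, at its +y end, the robot's left. Lies across, yaw within 0.1 rad, nearer or farther than the other rack. Origin: centre of underside
Not all that is in view belongs to the job. Leave any pink or purple look-alike of the part that bears lens_mid alone. What is shaped like the part that bears drops_mid but orange is not meant.

How it is judged:
At the end, for the whole second after the job is handed in: Each thing is on the white rack in the mirror place of its start: from the knob end, first to fourth, second to third, third to second, fourth to first; centre within 13 mm of the pad centre along and across, upright within 0.15 rad, resting on the pad (height within 5 mm), at rest (((y of pad_drops in the frame of birch_rack between 0.109 and 0.149 m and y of drops_mid in the frame of white_rack between -0.142 and -0.116 m) or (y of pad_drops in the frame of birch_rack between 0.023 and 0.063 m and y of drops_mid in the frame of white_rack between -0.056 and -0.03 m) or (y of pad_drops in the frame of birch_rack between -0.063 and -0.023 m and y of drops_mid in the frame of white_rack between 0.03 and 0.056 m) or (y of pad_drops in the frame of birch_rack between -0.149 and -0.109 m and y of drops_mid in the frame of white_rack between 0.116 and 0.142 m)) and x of drops_mid in the frame of white_rack between -0.013 and 0.013 m and z of drops_mid in the frame of white_rack between 0.032 and 0.042 m and angle between each of drops_mid, pot_mid, lens_mid, case_mid's own z axis and vertical below 0.15 rad and linear speed of each of drops, pot, lens, case below 0.02 m/s and ((y of pad_pot in the frame of birch_rack between 0.109 and 0.149 m and y of pot_mid in the frame of white_rack between -0.142 and -0.116 m) or (y of pad_pot in the frame of birch_rack between 0.023 and 0.063 m and y of pot_mid in the frame of white_rack between -0.056 and -0.03 m) or (y of pad_pot in the frame of birch_rack between -0.063 and -0.023 m and y of pot_mid in the frame of white_rack between 0.03 and 0.056 m) or (y of pad_pot in the frame of birch_rack between -0.149 and -0.109 m and y of pot_mid in the frame of white_rack between 0.116 and 0.142 m)) and x of pot_mid in the frame of white_rack between -0.013 and 0.013 m and z of pot_mid in the frame of white_rack between 0.019 and 0.029 m and ((y of pad_lens in the frame of birch_rack between 0.109 and 0.149 m and y of lens_mid in the frame of white_rack between -0.142 and -0.116 m) or (y of pad_lens in the frame of birch_rack between 0.023 and 0.063 m and y of lens_mid in the frame of white_rack between -0.056 and -0.03 m) or (y of pad_lens in the frame of birch_rack between -0.063 and -0.023 m and y of lens_mid in the frame of white_rack between 0.03 and 0.056 m) or (y of pad_lens in the frame of birch_rack between -0.149 and -0.109 m and y of lens_mid in the frame of white_rack between 0.116 and 0.142 m)) and x of lens_mid in the frame of white_rack between -0.013 and 0.013 m and z of lens_mid in the frame of white_rack between 0.015 and 0.025 m and ((y of pad_case in the frame of birch_rack between 0.109 and 0.149 m and y of case_mid in the frame of white_rack between -0.142 and -0.116 m) or (y of pad_case in the frame of birch_rack between 0.023 and 0.063 m and y of case_mid in the frame of white_rack between -0.056 and -0.03 m) or (y of pad_case in the frame of birch_rack between -0.063 and -0.023 m and y of case_mid in the frame of white_rack between 0.03 and 0.056 m) or (y of pad_case in the frame of birch_rack between -0.149 and -0.109 m and y of case_mid in the frame of white_rack between 0.116 and 0.142 m)) and x of case_mid in the frame of white_rack between -0.013 and 0.013 m and z of case_mid in the frame of white_rack between 0.017 and 0.027 m); the robot touches nothing.
It also fails if it takes over 93 s, if anything falls off the work surface, if the arm or the gripper's body presses on something with over 40 N, if the wrist force passes 120 N, or if a joint passes its speed limit or range.

## Working session

There is one attempt and no reset: what is moved stays moved. The work goes in short steps, Python scripts to look and compute and a shell command to move; the robot and the scene stay as the last step left them, time stands still between calls to the robot, and variables do not carry over. Pictures are saved under pics/ and viewed, about 12 in all and at most 16, crops included, and the job is handed in when it is done.

```bash
mkdir -p pics; ls; python3 - <<'E'
from workcell import r, imaging, order
import cv2
print(r.sense())
for n in("top","side"):
    f=imaging.grab_frame(n); cv2.imwrite(f"pics/{n}0.png",f["pixels"][:,:,::-1]); print(n,f["intrinsics"],f["xyz"],f["rotation"])
E
```

```text
pics
{'time': 0.0, 'q': array([-1.40432484e+00,  3.81157624e-01,  1.29824575e+00, -2.81288485e-05,
        1.46362636e+00, -2.15329800e-01]), 'joint_velocities': array([ 0.00060928, -0.00114763, -0.00030535,  0.00087181,  0.00127073,
        0.00101738]), 'tau': array([-5.50200566e-04, -4.37929523e+01, -2.24557275e+01,  7.13525992e-02,
        3.51464830e-02, -9.83272821e-05]), 'tcp_pos': array([ 0.20485582, -0.51013054,  0.24916344]), 'tool_rot': array([-3.08310955e+00, -5.95827953e-01, -1.12198094e-05]), 'wrist_force': array([-0.52767874, -0.14456804, -0.64485278]), 'torque': array([-0.01909996,  0.06448309,  0.02569558]), 'width': 0.9988357637986324}
top [[502.34815777   0.         314.35345573]
 [  0.         502.34815777 203.77517124]
 [  0.           0.           1.        ]] [ 0.503678   -0.05238316  0.94938007] [-2.17465049  2.13208981 -0.10192064]
side [[461.49439947   0.         317.465984  ]
 [  0.         461.49439947 199.6348883 ]
 [  0.           0.           1.        ]] [ 0.27899466 -0.65315739  0.51198345] [-2.12625595  0.53622278 -0.26478283]
```

View pics/top0.png

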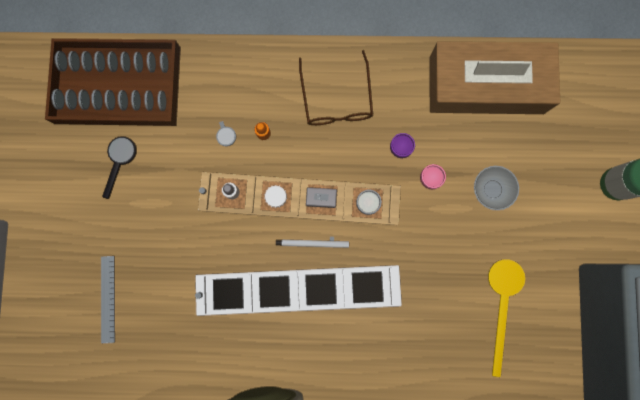

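View pics/side0.png

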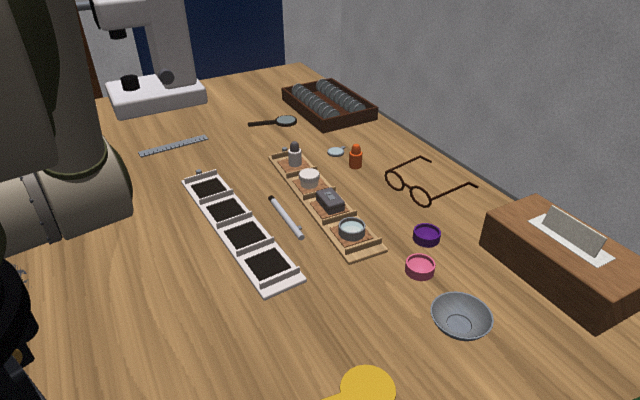

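Both views agree. In the top view (+y is left, +x is up), the birch row starting from the knob is drops (229,190), pot (275,196), case (321,198) and lens (369,202). The white pads are at about (228,294), (275,292), (321,289) and (368,287).

Things that could be mistaken for the targets:
- **Lens:** the nickel ring (369,202) is the right one. Not the purple ring (403,146), the pink ring (433,177), the magnifier (122,150) or the loose lens (226,135).
- **Drops:** the white bottle (229,190) is the right one. Not the orange bottle (262,130).
- **Pot and case:** (275,196) and (321,198) have no look-alikes.

```bash
cat > h.py <<'E'
import numpy as np, cv2
from scipy.spatial.transform import Rotation as R
from workcell import r, imaging, order
def ray(f,uv):
    d=np.linalg.inv(f["intrinsics"])@[uv[0],uv[1],1]
    return np.array(f["xyz"]),R.from_rotvec(f["rotation"]).as_matrix()@d
def plane(f,uv,z):
    o,d=ray(f,uv); return o+d*(z-o[2])/d[2]
def tri(f,a,g,b):
    o,d=ray(f,a); p,e=ray(g,b); t=np.linalg.lstsq(np.c_[d,-e],p-o,rcond=None)[0]
    x,y=o+t[0]*d,p+t[1]*e; return (x+y)/2,np.linalg.norm(x-y)
def blobs(mask,roi,amin=60):
    m=np.zeros(mask.shape,np.uint8); x0,y0,x1,y1=roi; m[y0:y1,x0:x1]=mask[y0:y1,x0:x1]
    cs=cv2.findContours(m,cv2.RETR_EXTERNAL,cv2.CHAIN_APPROX_NONE)[0]
    return sorted([c for c in cs if cv2.contourArea(c)>amin],key=lambda c:c[:,0,0].mean())
E
python3 - <<'E'
from h import *
T=imaging.grab_frame("top");S=imaging.grab_frame("side")
np.savez("f0.npz",T=T["pixels"],S=S["pixels"])
C=[]
for f,roi in((T,(205,265,395,320)),(S,(180,165,305,295))):
    c=[cv2.minAreaRect(b) for b in blobs((f["pixels"].max(2)<60).astype(np.uint8),roi)]
    print([(np.round(x[0],1),np.round(x[1])) for x in c]); 
    # perspective-correct centre: intersection of diagonals of quad
    q=[]
    for b in blobs((f["pixels"].max(2)<60).astype(np.uint8),roi):
        p=cv2.approxPolyDP(cv2.convexHull(b),5,True)[:,0].astype(float); 
        if len(p)==4:
            l=np.cross(np.cross([*p[0],1],[*p[2],1]),np.cross([*p[1],1],[*p[3],1])); q.append(l[:2]/l[2])
        else: q.append(np.array(cv2.minAreaRect(b)[0])); print("n",len(p))
    C.append(q)
for a,b in zip(*C): print(np.round(a,1),np.round(b,1),tri(T,a,S,b),plane(T,a,.011))
a=cv2.resize(T["pixels"][165:230,195:405,::-1],None,fx=3.6,fy=3.6,interpolation=cv2.INTER_CUBIC)
b=cv2.resize(S["pixels"][135:265,265:390,::-1],None,fx=2.7,fy=2.7,interpolation=cv2.INTER_CUBIC)
o=np.zeros((a.shape[0]+b.shape[0],max(a.shape[1],b.shape[1]),3),np.uint8);o[:a.shape[0],:a.shape[1]]=a;o[a.shape[0]:,:b.shape[1]]=b
cv2.imwrite("pics/crop1.png",o)
E
```

```text
[(array([227.5, 293.5]), array([28., 28.])), (array([273.9, 291.4]), array([28., 28.])), (array([320.5, 289.2]), array([28., 28.])), (array([367., 287.]), array([28., 28.]))]
[(array([208.3, 187.3]), array([14., 31.])), (array([224.9, 209.4]), array([17., 33.])), (array([244.7, 234.3]), array([21., 36.])), (array([267.1, 263.2]), array([25., 38.]))]
[227.7 292.7] [208.9 187.1] (array([0.44251168, 0.12366875, 0.01191203]), np.float64(0.00010327752499309101)) [0.44250191 0.12382475 0.011     ]
[274.2 291.2] [225.3 209.5] (array([0.44704255, 0.03781431, 0.01019105]), np.float64(4.1276202364113025e-05)) [0.44711107 0.0377304  0.011     ]
[320. 289.] [244.6 233.9] (array([ 0.45301532, -0.04662067,  0.01014005]), np.float64(0.0002548377861157132)) [ 0.45294075 -0.04658568  0.011     ]
[367. 287.] [266.8 263.5] (array([ 0.45817318, -0.13313793,  0.0096498 ]), np.float64(0.0006319216639640374)) [ 0.45853558 -0.13312843  0.011     ]
```

View pics/crop1.png

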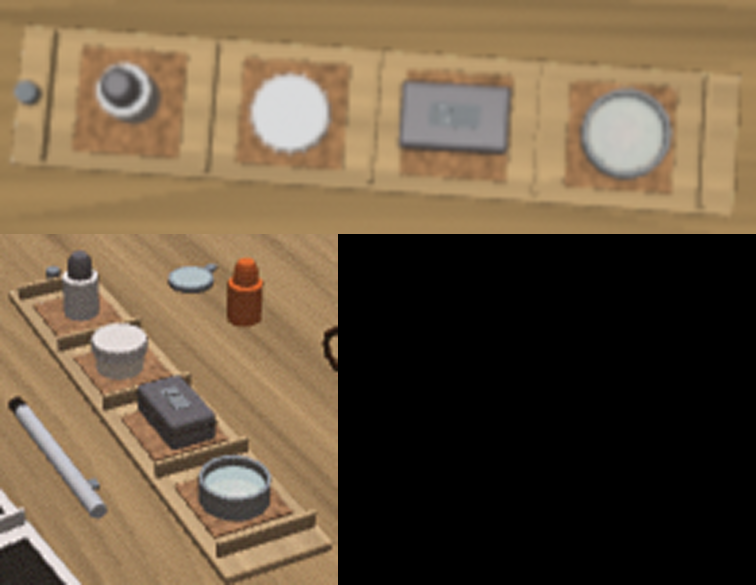

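The crop confirms the choice. In the enlarged top view the white bottle with the grey cap is at crop (125,92), the white pot at (290,113), the grey latched case at (455,116) and the clear lens in its nickel ring at (626,133). Next I triangulate heights and positions.

```bash
python3 - <<'E'
from h import *
T=imaging.grab_frame("top");S=imaging.grab_frame("side")
n={}
hs=cv2.cvtColor(T["pixels"],cv2.COLOR_RGB2HSV)
m=(hs[...,1]<60).astype(np.uint8)
b=blobs(m,(215,170,395,225),80)
for c in b: print("top lowsat",np.round(cv2.minAreaRect(c)[0],1),np.round(cv2.minAreaRect(c)[1]),cv2.minAreaRect(c)[2],cv2.contourArea(c))
m=((hs[...,0]<15)&(hs[...,1]>110)).astype(np.uint8)
for c in blobs(cv2.morphologyEx(m,cv2.MORPH_CLOSE,np.ones((5,5))),(205,170,395,225),150):print("cork",cv2.minAreaRect(c))
tp=dict(drops=(227.9+1,188.6),pot=(275.6,196.4),case=(321.4,197.2),lens=(368.9,201.9))
sd=dict(drops=(294.6,142.4),pot=(309,174.3),case=(330.2,195.4),lens=(351.7,226))
for k in tp: p,e=tri(T,tp[k],S,sd[k]); print(k,np.round(p,4),round(e,4))
for k,uv,z in(("drops",(230.3,190.6),.045),("pot",(275.6,196.4),.037),("case",(321.4,197.2),.033),("lens",(368.9,201.9),.029)): print(k,np.round(plane(T,uv,z),4))
# birch yaw from base corners crop: end mids
E
```

```text
top lowsat [230.  190.5] [16. 15.] 45.0 188.0
top lowsat [275.4 195.9] [21. 22.] 75.96376037597656 349.5
top lowsat [320.8 197.1] [30. 18.] 3.3664608001708984 500.5
top lowsat [368.5 201.5] [24. 24.] 45.0 454.0
cork ((230.5352783203125, 193.0411834716797), (27.610740661621094, 27.303955078125), 4.39870548248291)
cork ((275.75439453125, 196.32034301757812), (27.711467742919922, 27.551977157592773), 4.573920726776123)
drops [0.6297 0.1187 0.0651] 0.0011
pot [0.621  0.038  0.0343] 0.0009
case [ 0.6212 -0.0464  0.0346] 0.0012
lens [ 0.6146 -0.1339  0.0265] 0.0001
drops [0.6284 0.1201 0.045 ]
pot [0.6203 0.0379 0.037 ]
case [ 0.6209 -0.0461  0.033 ]
lens [ 0.6143 -0.1337  0.029 ]
```

```bash
cat > go.py <<'E'
import sys
from h import *
# usage: go.py x y z yaw_deg(tool y from world +x)
x,y,z,a=map(float,sys.argv[1:]); s=r.sense(); c=R.from_rotvec(s["tool_rot"])
t=np.radians(a); Y=np.array([np.cos(t),np.sin(t),0]);Z=np.array([0,0,-1.]);X=np.cross(Y,Z)
g=R.from_matrix(np.c_[X,Y,Z])
print("delta",np.round(c.inv().apply(np.array([x,y,z])-s["tcp_pos"]),4),"rot",np.round((c.inv()*g).as_rotvec(degrees=True),2),"t",round(s["time"],2),"F",np.round(s["wrist_force"],1),"w",round(s["width"],3))
E
python3 go.py .621 -.0463 .15 -2.5
```

```text
delta [ 0.559  -0.2755  0.0997] rot [-2.000e-02 -2.000e-02 -6.562e+01] t 0.3 F [-0.2 -0.9  0.9] w 1.0
```

```bash
python3 -m creep '[{"rotation":[0,0,-65.6],"delta_pos":[0.559,-0.2755,0.06],"jaw":1},{"rotation":[0,0,-65.6],"delta_pos":[0.559,-0.2755,0.06],"jaw":1},{"rotation":[0,0,-65.6],"delta_pos":[0.559,-0.2755,0.06],"jaw":1},{"rotation":[0,0,-65.6],"delta_pos":[0.559,-0.2755,0.06],"jaw":1},{"rotation":[0,0,-65.6],"delta_pos":[0.559,-0.2755,0.06],"jaw":1},{"rotation":[0,0,-65.6],"delta_pos":[0.559,-0.2755,0.06],"jaw":1},{"rotation":[0,0,-65.6],"delta_pos":[0.559,-0.2755,0.06],"jaw":1},{"rotation":[0,0,-65.6],"delta_pos":[0.559,-0.2755,0.06],"jaw":1},{"rotation":[0,0,-65.6],"delta_pos":[0.559,-0.2755,0.06],"jaw":1},{"rotation":[0,0,-65.6],"delta_pos":[0.559,-0.2755,0.06],"jaw":1},{"rotation":[0,0,-65.6],"delta_pos":[0.559,-0.2755,0.06],"jaw":1},{"rotation":[0,0,-65.6],"delta_pos":[0.559,-0.2755,0.06],"jaw":1}]' 20; python3 go.py .621 -.0463 .10 -2.5
```

```text
time: 1.5
tcp_pos: [0.6048, -0.0639, 0.192]
tool_rot: [2.27, 2.172, -0.0]
wrist_force: [0.1, -0.7, 0.1]
width: 1.001
delta [0.0183 0.0154 0.092 ] rot [ 0.    0.   -0.02] t 1.5 F [ 0.1 -0.7  0.1] w 1.001
```

```bash
python3 -m creep '[{"rotation":[0,0,0],"delta_pos":[0.018,0.0155,0.04],"jaw":1},{"rotation":[0,0,0],"delta_pos":[0.018,0.0155,0.08],"jaw":1},{"rotation":[0,0,0],"delta_pos":[0.018,0.0155,0.09],"jaw":1},{"rotation":[0,0,0],"delta_pos":[0.018,0.0155,0.09],"jaw":1},{"rotation":[0,0,0],"delta_pos":[0.018,0.0155,0.09],"jaw":1}]' 20; python3 go.py .621 -.0463 .027 -2.5
```

```text
time: 2.0
tcp_pos: [0.6206, -0.0492, 0.1042]
tool_rot: [2.269, 2.169, 0.002]
wrist_force: [-0.0, -1.1, -0.0]
width: 1.0
delta [0.003  0.     0.0772] rot [ 0.15  0.03 -0.08] t 2.0 F [-0.  -1.1 -0. ] w 1.0
```

```bash
python3 -m creep '[{"rotation":[0,0,0],"delta_pos":[0.002,0,0.035],"jaw":1},{"rotation":[0,0,0],"delta_pos":[0.002,0,0.06],"jaw":1},{"rotation":[0,0,0],"delta_pos":[0.002,0,0.076],"jaw":1},{"rotation":[0,0,0],"delta_pos":[0.002,0,0.076],"jaw":1},{"rotation":[0,0,0],"delta_pos":[0.002,0,0.076],"jaw":1}]' 20; python3 go.py .621 -.0463 .027 -2.5; python3 -c "
from h import *
cv2.imwrite('pics/s1.png',imaging.grab_frame('side')['pixels'][90:310,160:460,::-1])"
```

```text
time: 2.5
tcp_pos: [0.621, -0.0471, 0.0283]
tool_rot: [2.269, 2.169, 0.002]
wrist_force: [-0.6, 0.3, -0.3]
width: 0.999
delta [ 0.0008 -0.      0.0013] rot [ 0.17  0.04 -0.06] t 2.5 F [-0.6  0.3 -0.3] w 0.999
```

View pics/s1.png

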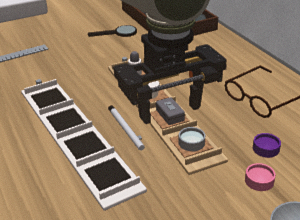

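The jaws straddle the case (crop 170,105) across the rack and are clear of everything else. I'll close and lift.

```bash
python3 -m creep '[{"rotation":[0,0,0],"delta_pos":[0,0,0.001],"jaw":0.3},{"rotation":[0,0,0],"delta_pos":[0,0,0.001],"jaw":0.3},{"rotation":[0,0,0],"delta_pos":[0,0,0.001],"jaw":0.3},{"rotation":[0,0,0],"delta_pos":[0,0,0.001],"jaw":0.3},{"rotation":[0,0,0],"delta_pos":[0,0,0.001],"jaw":0.3},{"rotation":[0,0,0],"delta_pos":[0,0,0.001],"jaw":0.3},{"rotation":[0,0,0],"delta_pos":[0,0,0.001],"jaw":0.3},{"rotation":[0,0,0],"delta_pos":[0,0,-0.02],"jaw":0.3},{"rotation":[0,0,0],"delta_pos":[0,0,-0.06],"jaw":0.3},{"rotation":[0,0,0],"delta_pos":[0,0,-0.08],"jaw":0.3},{"rotation":[0,0,0],"delta_pos":[0,0,-0.08],"jaw":0.3}]' 20; python3 go.py .4471 .0377 .10 3.5
```

```text
time: 3.65
tcp_pos: [0.6212, -0.0467, 0.1092]
tool_rot: [2.266, 2.169, 0.005]
wrist_force: [-0.1, 0.3, 0.1]
width: 0.382
delta [ 0.0767 -0.1777  0.0081] rot [ 0.32  0.09 -6.02] t 3.65 F [-0.1  0.3  0.1] w 0.382
```

```bash
python3 -m creep '[{"rotation":[0,0,-2],"delta_pos":[0.015,-0.035,0],"jaw":0.3},{"rotation":[0,0,-4],"delta_pos":[0.035,-0.08,0],"jaw":0.3},{"rotation":[0,0,-6],"delta_pos":[0.055,-0.125,0],"jaw":0.3},{"rotation":[0.3,0,-6],"delta_pos":[0.07,-0.16,0],"jaw":0.3},{"rotation":[0.3,0,-6],"delta_pos":[0.0765,-0.1775,0.01],"jaw":0.3},{"rotation":[0.3,0,-6],"delta_pos":[0.0765,-0.1775,0.03],"jaw":0.3},{"rotation":[0.3,0,-6],"delta_pos":[0.0765,-0.1775,0.045],"jaw":0.3},{"rotation":[0.3,0,-6],"delta_pos":[0.0765,-0.1775,0.045],"jaw":0.3},{"rotation":[0.3,0,-6],"delta_pos":[0.0765,-0.1775,0.045],"jaw":0.3}]' 20; python3 go.py .4471 .0377 .0285 3.5
```

```text
time: 4.55
tcp_pos: [0.4458, 0.0378, 0.0609]
tool_rot: [-2.15, -2.284, 0.007]
wrist_force: [1.7, 0.1, 0.0]
width: 0.386
delta [-0.0002  0.0015  0.0324] rot [-0.38 -0.04 -0.03] t 4.55 F [1.7 0.1 0. ] w 0.386
```

```bash
python3 -m creep '[{"rotation":[-0.3,0,0],"delta_pos":[0,0.001,0.015],"jaw":0.3},{"rotation":[-0.3,0,0],"delta_pos":[0,0.001,0.027],"jaw":0.3},{"rotation":[-0.3,0,0],"delta_pos":[0,0.001,0.033],"jaw":0.3},{"rotation":[-0.3,0,0],"delta_pos":[0,0.001,0.033],"jaw":0.3},{"rotation":[-0.3,0,0],"delta_pos":[0,0.001,0.033],"jaw":0.3}]' 20; python3 go.py .4471 .0377 .0275 3.5
```

```text
time: 5.05
tcp_pos: [0.4472, 0.0378, 0.0287]
tool_rot: [2.153, 2.287, 0.001]
wrist_force: [0.3, -0.0, 0.2]
width: 0.387
delta [-0.0001 -0.0001  0.0012] rot [ 0.04 -0.01 -0.03] t 5.05 F [ 0.3 -0.   0.2] w 0.387
```

```bash
python3 -m creep '[{"rotation":[0,0,0],"delta_pos":[0,0,0.0015],"jaw":0.3},{"rotation":[0,0,0],"delta_pos":[0,0,0.0015],"jaw":0.3}]' 20; python3 -m creep '[{"rotation":[0,0,0],"delta_pos":[0,0,0],"jaw":0.8},{"rotation":[0,0,0],"delta_pos":[0,0,0],"jaw":0.8},{"rotation":[0,0,0],"delta_pos":[0,0,0],"jaw":0.8},{"rotation":[0,0,0],"delta_pos":[0,0,0],"jaw":0.8},{"rotation":[0,0,0],"delta_pos":[0,0,-0.03],"jaw":0.9},{"rotation":[0,0,0],"delta_pos":[0,0,-0.07],"jaw":1},{"rotation":[0,0,0],"delta_pos":[0,0,-0.08],"jaw":1},{"rotation":[0,0,0],"delta_pos":[0,0,-0.08],"jaw":1}]' 20; python3 go.py .6145 -.1338 .11 3.5
```

```text
time: 5.25
tcp_pos: [0.4471, 0.0378, 0.027]
tool_rot: [2.153, 2.288, 0.001]
wrist_force: [0.3, -0.7, -0.6]
width: 0.386
time: 6.05
tcp_pos: [0.4475, 0.0378, 0.1078]
tool_rot: [2.151, 2.286, 0.003]
wrist_force: [-0.2, -0.2, -0.3]
width: 1.001
delta [-0.1814  0.1563 -0.0016] rot [ 0.18  0.03 -0.02] t 6.05 F [-0.2 -0.2 -0.3] w 1.001
```

Next is the lens. I'll check the placed case with the cameras on the way.

```bash
python3 -m creep '[{"rotation":[0.2,0,0],"delta_pos":[-0.035,0.03,0],"jaw":1},{"rotation":[0.2,0,0],"delta_pos":[-0.07,0.06,0],"jaw":1},{"rotation":[0.2,0,0],"delta_pos":[-0.105,0.09,0],"jaw":1},{"rotation":[0.2,0,0],"delta_pos":[-0.14,0.12,0],"jaw":1},{"rotation":[0.2,0,0],"delta_pos":[-0.17,0.146,0],"jaw":1},{"rotation":[0.2,0,0],"delta_pos":[-0.1815,0.1565,0.02],"jaw":1},{"rotation":[0.2,0,0],"delta_pos":[-0.1815,0.1565,0.04],"jaw":1},{"rotation":[0.2,0,0],"delta_pos":[-0.1815,0.1565,0.04],"jaw":1},{"rotation":[0.2,0,0],"delta_pos":[-0.1815,0.1565,0.04],"jaw":1}]' 20; python3 go.py .6145 -.1338 .025 3.5;  python3 -c "
from h import *
cv2.imwrite('pics/b1.png',np.hstack([imaging.grab_frame('side')['pixels'][90:310,160:460],imaging.grab_frame('top')['pixels'][140:360,180:480]])[...,::-1])"
```

```text
time: 6.95
tcp_pos: [0.6136, -0.1335, 0.0656]
tool_rot: [-2.15, -2.284, 0.005]
wrist_force: [-0.0, -0.6, 0.6]
width: 0.999
delta [-0.0004  0.0011  0.0406] rot [-0.32 -0.08 -0.02] t 6.95 F [-0.  -0.6  0.6] w 0.999
```

View pics/b1.png

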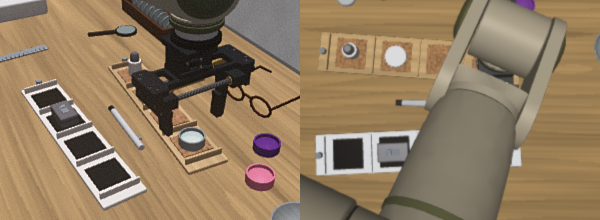

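The case stands on the second pad (top crop 393,152), and the jaws hover over the lens (side crop 192,138). Descending.

```bash
python3 -m creep '[{"rotation":[-0.3,0,0],"delta_pos":[0,0.001,0.02],"jaw":1},{"rotation":[-0.3,0,0],"delta_pos":[0,0.001,0.035],"jaw":1},{"rotation":[-0.3,0,0],"delta_pos":[0,0.001,0.041],"jaw":1},{"rotation":[-0.3,0,0],"delta_pos":[0,0.001,0.041],"jaw":1}]' 20;python3 -m creep '[{"rotation":[0,0,0],"delta_pos":[0,0,0.001],"jaw":0.4},{"rotation":[0,0,0],"delta_pos":[0,0,0.001],"jaw":0.4},{"rotation":[0,0,0],"delta_pos":[0,0,0.001],"jaw":0.4},{"rotation":[0,0,0],"delta_pos":[0,0,0.001],"jaw":0.4},{"rotation":[0,0,0],"delta_pos":[0,0,0.001],"jaw":0.4},{"rotation":[0,0,0],"delta_pos":[0,0,0.001],"jaw":0.4},{"rotation":[0,0,0],"delta_pos":[0,0,0.001],"jaw":0.4}]' 20; python3 -m creep '[{"rotation":[0,0,0],"delta_pos":[0,0,-0.03],"jaw":0.4},{"rotation":[0,0,0],"delta_pos":[0,0,-0.07],"jaw":0.4},{"rotation":[0,0,0],"delta_pos":[0,0,-0.08],"jaw":0.4},{"rotation":[0,0,0],"delta_pos":[0,0,-0.08],"jaw":0.4}]'; python3 go.py .4425 .1238 .105 3.5
```

```text
time: 7.45
tcp_pos: [0.6149, -0.1336, 0.0258]
tool_rot: [2.152, 2.288, 0.002]
wrist_force: [0.5, 0.7, 0.9]
width: 1.002
time: 8.15
tcp_pos: [0.615, -0.1338, 0.0248]
tool_rot: [2.152, 2.287, 0.002]
wrist_force: [0.0, 1.0, 1.4]
width: 0.516
time: 8.55
tcp_pos: [0.6154, -0.134, 0.1061]
tool_rot: [2.15, 2.285, 0.004]
wrist_force: [-0.2, 0.2, -0.7]
width: 0.511
delta [ 2.678e-01 -1.569e-01  1.000e-04] rot [ 0.26  0.06 -0.02] t 8.55 F [-0.2  0.2 -0.7] w 0.511
```

```bash
python3 -m creep '[{"rotation":[0,0,0],"delta_pos":[0.03,-0.017,0],"jaw":0.4},{"rotation":[0,0,0],"delta_pos":[0.07,-0.041,0],"jaw":0.4},{"rotation":[0,0,0],"delta_pos":[0.11,-0.064,0],"jaw":0.4},{"rotation":[0,0,0],"delta_pos":[0.15,-0.088,0],"jaw":0.4},{"rotation":[0,0,0],"delta_pos":[0.19,-0.111,0],"jaw":0.4},{"rotation":[0,0,0],"delta_pos":[0.23,-0.135,0],"jaw":0.4},{"rotation":[0,0,0],"delta_pos":[0.255,-0.149,0],"jaw":0.4},{"rotation":[0.3,0,0],"delta_pos":[0.268,-0.157,0.01],"jaw":0.4},{"rotation":[0.3,0,0],"delta_pos":[0.268,-0.157,0.03],"jaw":0.4},{"rotation":[0.3,0,0],"delta_pos":[0.268,-0.157,0.05],"jaw":0.4},{"rotation":[0.3,0,0],"delta_pos":[0.268,-0.157,0.05],"jaw":0.4},{"rotation":[0.3,0,0],"delta_pos":[0.268,-0.157,0.05],"jaw":0.4}]'; python3 go.py .4425 .1238 .0255 3.5
```

```text
time: 9.75
tcp_pos: [0.442, 0.1238, 0.0538]
tool_rot: [-2.151, -2.284, 0.006]
wrist_force: [-0.0, -0.1, -0.2]
width: 0.513
delta [-0.      0.0007  0.0283] rot [-0.31 -0.02 -0.06] t 9.75 F [-0.  -0.1 -0.2] w 0.513
```

```bash
python3 -m creep '[{"rotation":[-0.3,0,0],"delta_pos":[0,0.0005,0.012],"jaw":0.4},{"rotation":[-0.3,0,0],"delta_pos":[0,0.0005,0.022],"jaw":0.4},{"rotation":[-0.3,0,0],"delta_pos":[0,0.0005,0.0285],"jaw":0.4},{"rotation":[-0.3,0,0],"delta_pos":[0,0.0005,0.0285],"jaw":0.4},{"rotation":[-0.3,0,0],"delta_pos":[0,0.0005,0.0285],"jaw":0.4}]'; python3 go.py .4425 .1238 .0248 3.5
```

```text
time: 10.25
tcp_pos: [0.4425, 0.1242, 0.0262]
tool_rot: [2.152, 2.287, 0.002]
wrist_force: [-0.6, -0.4, -0.6]
width: 0.512
delta [-0.0004 -0.0001  0.0014] rot [ 0.11 -0.02 -0.03] t 10.25 F [-0.6 -0.4 -0.6] w 0.512
```

```bash
python3 -m creep '[{"rotation":[0,0,0],"delta_pos":[0,0,0.0015],"jaw":0.4},{"rotation":[0,0,0],"delta_pos":[0,0,0.0015],"jaw":0.4}]' 20; python3 -m creep '[{"rotation":[0,0,0],"delta_pos":[0,0,0],"jaw":0.85},{"rotation":[0,0,0],"delta_pos":[0,0,0],"jaw":0.85},{"rotation":[0,0,0],"delta_pos":[0,0,0],"jaw":0.85},{"rotation":[0,0,0],"delta_pos":[0,0,0],"jaw":0.85},{"rotation":[0,0,0],"delta_pos":[0,0,-0.03],"jaw":0.9},{"rotation":[0,0,0],"delta_pos":[0,0,-0.07],"jaw":1},{"rotation":[0,0,0],"delta_pos":[0,0,-0.09],"jaw":1},{"rotation":[0,0,0],"delta_pos":[0,0,-0.09],"jaw":1}]' 20; python3 go.py .6205 .0378 .115 3.5
```

```text
time: 10.45
tcp_pos: [0.4427, 0.1242, 0.0248]
tool_rot: [2.152, 2.287, 0.003]
wrist_force: [0.9, 0.6, -0.1]
width: 0.515
time: 11.25
tcp_pos: [0.4433, 0.1243, 0.1168]
tool_rot: [2.15, 2.284, 0.008]
wrist_force: [0.1, -0.3, -0.6]
width: 0.998
delta [-0.0971  0.1716  0.003 ] rot [ 0.41 -0.   -0.02] t 11.25 F [ 0.1 -0.3 -0.6] w 0.998
```

```bash
python3 -m creep '[{"rotation":[0.4,0,0],"delta_pos":[-0.02,0.036,0],"jaw":1},{"rotation":[0.4,0,0],"delta_pos":[-0.042,0.075,0],"jaw":1},{"rotation":[0.4,0,0],"delta_pos":[-0.064,0.113,0],"jaw":1},{"rotation":[0.4,0,0],"delta_pos":[-0.085,0.15,0],"jaw":1},{"rotation":[0.4,0,0],"delta_pos":[-0.097,0.1715,0.01],"jaw":1},{"rotation":[0.4,0,0],"delta_pos":[-0.097,0.1715,0.04],"jaw":1},{"rotation":[0.4,0,0],"delta_pos":[-0.097,0.1715,0.055],"jaw":1},{"rotation":[0.4,0,0],"delta_pos":[-0.097,0.1715,0.055],"jaw":1},{"rotation":[0.4,0,0],"delta_pos":[-0.097,0.1715,0.055],"jaw":1}]' 20; python3 go.py .6203 .0378 .030 3.5
```

```text
time: 12.15
tcp_pos: [0.6192, 0.0378, 0.0592]
tool_rot: [-2.15, -2.284, 0.007]
wrist_force: [-0.0, -0.4, 0.1]
width: 1.0
delta [-0.0001  0.0013  0.0292] rot [-0.36 -0.03 -0.02] t 12.15 F [-0.  -0.4  0.1] w 1.0
```

```bash
python3 -m creep '[{"rotation":[-0.3,0,0],"delta_pos":[0,0.001,0.015],"jaw":1},{"rotation":[-0.3,0,0],"delta_pos":[0,0.001,0.027],"jaw":1},{"rotation":[-0.3,0,0],"delta_pos":[0,0.001,0.03],"jaw":1},{"rotation":[-0.3,0,0],"delta_pos":[0,0.001,0.03],"jaw":1}]' 20;python3 -m creep '[{"rotation":[0,0,0],"delta_pos":[0,0,0],"jaw":0.35},{"rotation":[0,0,0],"delta_pos":[0,0,0],"jaw":0.35},{"rotation":[0,0,0],"delta_pos":[0,0,0],"jaw":0.35},{"rotation":[0,0,0],"delta_pos":[0,0,0],"jaw":0.35},{"rotation":[0,0,0],"delta_pos":[0,0,0],"jaw":0.35},{"rotation":[0,0,0],"delta_pos":[0,0,0],"jaw":0.35},{"rotation":[0,0,0],"delta_pos":[0,0,0],"jaw":0.35}]' 20; python3 -m creep '[{"rotation":[0,0,0],"delta_pos":[0,0,-0.03],"jaw":0.35},{"rotation":[0,0,0],"delta_pos":[0,0,-0.07],"jaw":0.35},{"rotation":[0,0,0],"delta_pos":[0,0,-0.08],"jaw":0.35},{"rotation":[0,0,0],"delta_pos":[0,0,-0.08],"jaw":0.35}]'; python3 go.py .4530 -.0466 .11 3.5
```

```text
time: 12.55
tcp_pos: [0.6201, 0.0379, 0.0297]
tool_rot: [-2.153, -2.287, 0.0]
wrist_force: [-0.5, -0.1, -0.4]
width: 0.997
time: 13.25
tcp_pos: [0.6203, 0.0378, 0.0298]
tool_rot: [-2.153, -2.288, -0.0]
wrist_force: [0.4, 0.3, 0.1]
width: 0.444
time: 13.65
tcp_pos: [0.6208, 0.0378, 0.1112]
tool_rot: [2.151, 2.286, 0.003]
wrist_force: [-0.9, 0.5, 0.1]
width: 0.448
delta [-0.074  -0.1726  0.0007] rot [ 0.18  0.02 -0.02] t 13.65 F [-0.9  0.5  0.1] w 0.448
```

```bash
python3 -m creep '[{"rotation":[0,0,0],"delta_pos":[-0.012,-0.028,0],"jaw":0.35},{"rotation":[0,0,0],"delta_pos":[-0.028,-0.065,0],"jaw":0.35},{"rotation":[0,0,0],"delta_pos":[-0.044,-0.103,0],"jaw":0.35},{"rotation":[0,0,0],"delta_pos":[-0.06,-0.14,0],"jaw":0.35},{"rotation":[0,0,0],"delta_pos":[-0.071,-0.165,0],"jaw":0.35},{"rotation":[0,0,0],"delta_pos":[-0.074,-0.173,0.01],"jaw":0.35},{"rotation":[0,0,0],"delta_pos":[-0.074,-0.173,0.03],"jaw":0.35},{"rotation":[0,0,0],"delta_pos":[-0.074,-0.173,0.05],"jaw":0.35},{"rotation":[0,0,0],"delta_pos":[-0.074,-0.173,0.05],"jaw":0.35},{"rotation":[0,0,0],"delta_pos":[-0.074,-0.173,0.05],"jaw":0.35}]'; python3 go.py .4530 -.0466 .0305 3.5
```

```text
time: 14.65
tcp_pos: [0.4516, -0.0463, 0.0592]
tool_rot: [-2.151, -2.286, 0.001]
wrist_force: [-0.2, 0.1, -0.7]
width: 0.446
delta [-0.0004  0.0014  0.0287] rot [-0.12 -0.07 -0.02] t 14.65 F [-0.2  0.1 -0.7] w 0.446
```

```bash
python3 -m creep '[{"rotation":[0,0,0],"delta_pos":[0,0.001,0.012],"jaw":0.35},{"rotation":[0,0,0],"delta_pos":[0,0.001,0.023],"jaw":0.35},{"rotation":[0,0,0],"delta_pos":[0,0.001,0.029],"jaw":0.35},{"rotation":[0,0,0],"delta_pos":[0,0.001,0.029],"jaw":0.35},{"rotation":[0,0,0],"delta_pos":[0,0.001,0.029],"jaw":0.35}]'; python3 go.py .4530 -.0466 .0298 3.5
```

```text
time: 15.15
tcp_pos: [0.4532, -0.0465, 0.0312]
tool_rot: [2.153, 2.288, 0.001]
wrist_force: [0.3, -0.1, 0.2]
width: 0.447
delta [-0.0001 -0.0002  0.0014] rot [ 0.03 -0.   -0.02] t 15.15 F [ 0.3 -0.1  0.2] w 0.447
```

```bash
python3 -m creep '[{"rotation":[0,0,0],"delta_pos":[0,0,0.0015],"jaw":0.35},{"rotation":[0,0,0],"delta_pos":[0,0,0.0015],"jaw":0.35}]' 20; python3 -m creep '[{"rotation":[0,0,0],"delta_pos":[0,0,0],"jaw":0.85},{"rotation":[0,0,0],"delta_pos":[0,0,0],"jaw":0.85},{"rotation":[0,0,0],"delta_pos":[0,0,0],"jaw":0.85},{"rotation":[0,0,0],"delta_pos":[0,0,0],"jaw":0.85},{"rotation":[0,0,0],"delta_pos":[0,0,-0.03],"jaw":0.9},{"rotation":[0,0,0],"delta_pos":[0,0,-0.07],"jaw":1},{"rotation":[0,0,0],"delta_pos":[0,0,-0.1],"jaw":1},{"rotation":[0,0,0],"delta_pos":[0,0,-0.1],"jaw":1}]' 20; python3 go.py .6285 .120 .13 3.5
```

```text
time: 15.35
tcp_pos: [0.4534, -0.0466, 0.0297]
tool_rot: [2.152, 2.287, 0.001]
wrist_force: [0.5, 0.2, 2.5]
width: 0.448
time: 16.15
tcp_pos: [0.4544, -0.0469, 0.1324]
tool_rot: [2.149, 2.283, 0.005]
wrist_force: [-0.8, 0.4, 0.2]
width: 1.001
delta [0.156  0.1839 0.0032] rot [ 0.37  0.15 -0.01] t 16.15 F [-0.8  0.4  0.2] w 1.001
```

```bash
python3 -m creep '[{"rotation":[0.3,0,0],"delta_pos":[0.03,0.035,0],"jaw":1},{"rotation":[0.3,0,0],"delta_pos":[0.06,0.07,0],"jaw":1},{"rotation":[0.3,0,0],"delta_pos":[0.09,0.106,0],"jaw":1},{"rotation":[0.3,0,0],"delta_pos":[0.12,0.141,0],"jaw":1},{"rotation":[0.3,0,0],"delta_pos":[0.145,0.171,0],"jaw":1},{"rotation":[0.3,0,0],"delta_pos":[0.156,0.184,0],"jaw":1},{"rotation":[0.3,0,0],"delta_pos":[0.156,0.184,0.025],"jaw":1},{"rotation":[0.3,0,0],"delta_pos":[0.156,0.184,0.05],"jaw":1},{"rotation":[0.3,0,0],"delta_pos":[0.156,0.184,0.05],"jaw":1},{"rotation":[0.3,0,0],"delta_pos":[0.156,0.184,0.05],"jaw":1}]' 20; python3 go.py .6285 .120 .030 3.5;  python3 -c "
from h import *
cv2.imwrite('pics/b2.png',np.hstack([imaging.grab_frame('side')['pixels'][90:310,160:460],imaging.grab_frame('top')['pixels'][140:360,180:480]])[...,::-1])"
```

```text
time: 17.15
tcp_pos: [0.6271, 0.1204, 0.0788]
tool_rot: [-2.15, -2.284, 0.007]
wrist_force: [0.1, 0.1, 0.9]
width: 1.001
delta [-0.0005  0.0017  0.0488] rot [-0.38 -0.02 -0.03] t 17.15 F [0.1 0.1 0.9] w 1.001
```

View pics/b2.png

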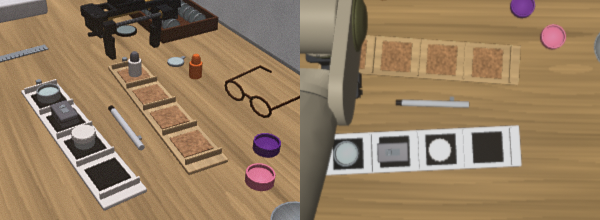

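The lens, case and pot stand on pads 1–3 (top crop 346,155; 393,152; 440,150), and the bottle is under the jaws (side crop 135,65). Descending on the bottle.

```bash
python3 -m creep '[{"rotation":[-0.3,0,0],"delta_pos":[0,0.0015,0.02],"jaw":1},{"rotation":[-0.3,0,0],"delta_pos":[0,0.0015,0.04],"jaw":1},{"rotation":[-0.3,0,0],"delta_pos":[0,0.0015,0.049],"jaw":1},{"rotation":[-0.3,0,0],"delta_pos":[0,0.0015,0.049],"jaw":1},{"rotation":[-0.3,0,0],"delta_pos":[0,0.0015,0.049],"jaw":1}]' 20;python3 -m creep '[{"rotation":[0,0,0],"delta_pos":[0,0,0],"jaw":0.2},{"rotation":[0,0,0],"delta_pos":[0,0,0],"jaw":0.2},{"rotation":[0,0,0],"delta_pos":[0,0,0],"jaw":0.2},{"rotation":[0,0,0],"delta_pos":[0,0,0],"jaw":0.2},{"rotation":[0,0,0],"delta_pos":[0,0,0],"jaw":0.2},{"rotation":[0,0,0],"delta_pos":[0,0,0],"jaw":0.2},{"rotation":[0,0,0],"delta_pos":[0,0,0],"jaw":0.2},{"rotation":[0,0,0],"delta_pos":[0,0,0],"jaw":0.2}]' 20; python3 -m creep '[{"rotation":[0,0,0],"delta_pos":[0,0,-0.03],"jaw":0.2},{"rotation":[0,0,0],"delta_pos":[0,0,-0.07],"jaw":0.2},{"rotation":[0,0,0],"delta_pos":[0,0,-0.085],"jaw":0.2},{"rotation":[0,0,0],"delta_pos":[0,0,-0.085],"jaw":0.2}]'; python3 go.py .4584 -.1331 .115 3.5
```

```text
time: 17.75
tcp_pos: [0.6291, 0.1205, 0.0314]
tool_rot: [2.152, 2.287, 0.002]
wrist_force: [0.4, -0.1, -0.5]
width: 1.002
time: 18.55
tcp_pos: [0.6285, 0.1205, 0.0303]
tool_rot: [-2.153, -2.288, -0.0]
wrist_force: [-0.4, -0.7, 0.4]
width: 0.314
time: 18.95
tcp_pos: [0.6294, 0.1205, 0.1177]
tool_rot: [2.151, 2.285, 0.006]
wrist_force: [-0.2, 0.5, -0.4]
width: 0.31
delta [-0.2428 -0.1861  0.0018] rot [ 0.28 -0.   -0.02] t 18.95 F [-0.2  0.5 -0.4] w 0.31
```

```bash
python3 -m creep '[{"rotation":[0,0,0],"delta_pos":[-0.025,-0.019,0],"jaw":0.2},{"rotation":[0,0,0],"delta_pos":[-0.06,-0.046,0],"jaw":0.2},{"rotation":[0,0,0],"delta_pos":[-0.095,-0.073,0],"jaw":0.2},{"rotation":[0,0,0],"delta_pos":[-0.13,-0.1,0],"jaw":0.2},{"rotation":[0,0,0],"delta_pos":[-0.165,-0.126,0],"jaw":0.2},{"rotation":[0,0,0],"delta_pos":[-0.2,-0.153,0],"jaw":0.2},{"rotation":[0,0,0],"delta_pos":[-0.23,-0.176,0],"jaw":0.2},{"rotation":[0,0,0],"delta_pos":[-0.243,-0.186,0.01],"jaw":0.2},{"rotation":[0,0,0],"delta_pos":[-0.243,-0.186,0.035],"jaw":0.2},{"rotation":[0,0,0],"delta_pos":[-0.243,-0.186,0.055],"jaw":0.2},{"rotation":[0,0,0],"delta_pos":[-0.243,-0.186,0.055],"jaw":0.2},{"rotation":[0,0,0],"delta_pos":[-0.243,-0.186,0.055],"jaw":0.2}]'; python3 go.py .4584 -.1331 .031 3.5
```

```text
time: 20.15
tcp_pos: [0.4573, -0.1331, 0.0598]
tool_rot: [-2.152, -2.286, 0.0]
wrist_force: [0.2, 0.8, 0.3]
width: 0.308
delta [-0.0001  0.0012  0.0288] rot [-0.08 -0.07 -0.02] t 20.15 F [0.2 0.8 0.3] w 0.308
```

```bash
python3 -m creep '[{"rotation":[0,0,0],"delta_pos":[0,0.001,0.012],"jaw":0.2},{"rotation":[0,0,0],"delta_pos":[0,0.001,0.023],"jaw":0.2},{"rotation":[0,0,0],"delta_pos":[0,0.001,0.029],"jaw":0.2},{"rotation":[0,0,0],"delta_pos":[0,0.001,0.029],"jaw":0.2},{"rotation":[0,0,0],"delta_pos":[0,0.001,0.029],"jaw":0.2}]'; python3 go.py .4584 -.1331 .0303 3.5
```

```text
time: 20.65
tcp_pos: [0.4586, -0.1333, 0.0314]
tool_rot: [-2.153, -2.288, -0.0]
wrist_force: [-0.4, -0.4, -0.8]
width: 0.312
delta [ 0.0002 -0.0002  0.0011] rot [ 0.01 -0.01 -0.02] t 20.65 F [-0.4 -0.4 -0.8] w 0.312
```

Release, go straight up, then back off clear of the racks for the check.

```bash
python3 -m creep '[{"rotation":[0,0,0],"delta_pos":[0,0,0.001],"jaw":0.2},{"rotation":[0,0,0],"delta_pos":[0,0,0.001],"jaw":0.2}]' 20; python3 -m creep '[{"rotation":[0,0,0],"delta_pos":[0,0,0],"jaw":0.7},{"rotation":[0,0,0],"delta_pos":[0,0,0],"jaw":0.7},{"rotation":[0,0,0],"delta_pos":[0,0,0],"jaw":0.7},{"rotation":[0,0,0],"delta_pos":[0,0,0],"jaw":0.7},{"rotation":[0,0,0],"delta_pos":[0,0,-0.03],"jaw":0.8},{"rotation":[0,0,0],"delta_pos":[0,0,-0.07],"jaw":1},{"rotation":[0,0,0],"delta_pos":[0,0,-0.12],"jaw":1},{"rotation":[0,0,0],"delta_pos":[0,0,-0.17],"jaw":1},{"rotation":[0,0,0],"delta_pos":[-0.05,0,-0.17],"jaw":1},{"rotation":[0,0,0],"delta_pos":[-0.1,0,-0.17],"jaw":1},{"rotation":[0,0,0],"delta_pos":[-0.15,0,-0.17],"jaw":1},{"rotation":[0,0,0],"delta_pos":[-0.2,0,-0.17],"jaw":1}]' 20; python3 -m creep '[{"rotation":[0,0,0],"delta_pos":[-0.05,-0.05,0],"jaw":1},{"rotation":[0,0,0],"delta_pos":[-0.1,-0.1,0],"jaw":1},{"rotation":[0,0,0],"delta_pos":[-0.15,-0.1,0],"jaw":1},{"rotation":[0,0,0],"delta_pos":[-0.15,-0.1,0],"jaw":1},{"rotation":[0,0,0],"delta_pos":[-0.15,-0.1,0],"jaw":1}]' 20; python3 -c "
from h import *
T=imaging.grab_frame('top');S=imaging.grab_frame('side')
cv2.imwrite('pics/b3.png',cv2.resize(np.hstack([S['pixels'][120:300,160:340],T['pixels'][160:340,190:410]])[...,::-1],None,fx=2,fy=2))
m=(T['pixels'].max(2)>85).astype(np.uint8)
W=[(.4425,.1238),(.4471,.0377),(.4530,-.0466),(.4584,-.1331)]
ax=np.array([np.cos(.061),np.sin(.061)])
for w,z,n in zip(W,(.029,.033,.037,.045),('lens','case','pot','drops')):
    K=T['intrinsics'];c=K@(R.from_rotvec(T['rotation']).inv().apply(np.array([*w,.011])-T['xyz']));u=(c[:2]/c[2]).astype(int)
    for b in blobs(m,(u[0]-11,u[1]-12,u[0]+14,u[1]+13) if n!='case' else (u[0]-16,u[1]-12,u[0]+18,u[1]+12),40):
        q=cv2.boundingRect(b);c2=(q[0]+(q[2]-1)/2,q[1]+(q[3]-1)/2);d=plane(T,c2,z)[:2]-w; print(n,q,'x',round(d@ax,4),'y',round(d@[-ax[1],ax[0]],4))
"
```

```text
time: 20.85
tcp_pos: [0.4586, -0.1333, 0.0304]
tool_rot: [2.153, 2.288, 0.0]
wrist_force: [0.7, 0.1, 0.4]
width: 0.31
time: 22.05
tcp_pos: [0.4704, -0.3348, 0.2003]
tool_rot: [-2.153, -2.288, -0.0]
wrist_force: [1.2, 0.7, 0.8]
width: 1.002
time: 22.55
tcp_pos: [0.3779, -0.4923, 0.1992]
tool_rot: [-2.158, -2.283, 0.001]
wrist_force: [0.1, 1.1, -0.8]
width: 1.003
lens (216, 281, 23, 24) x 0.0014 y -0.0022
case (258, 279, 30, 24) x 0.0026 y 0.0009
case (289, 279, 3, 24) x 0.0014 y -0.0306
pot (308, 278, 24, 24) x 0.0006 y 0.0006
drops (359, 280, 17, 17) x 0.0002 y 0.0029
```

View pics/b3.png

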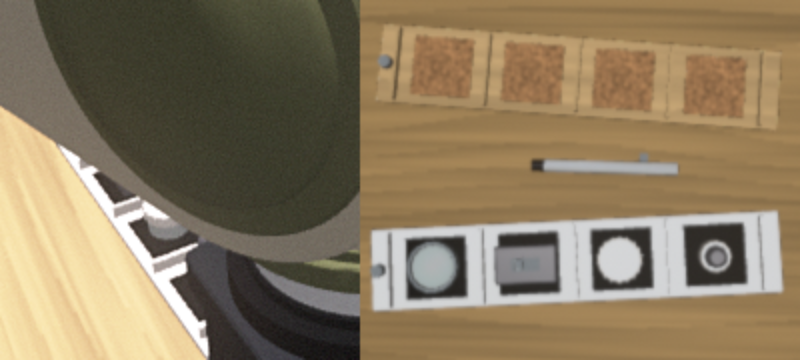

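The top view shows lens (432,267), case (526,265), pot (619,260) and bottle (716,257), each centred on pads 1–4. The arm hides the side view, so I'll move it aside at height and check heights there.

```bash
python3 -m creep '[{"rotation":[0,0,0],"delta_pos":[0,0,-0.05],"jaw":1},{"rotation":[0,0,0],"delta_pos":[0.05,0.03,-0.08],"jaw":1},{"rotation":[0,0,0],"delta_pos":[0.1,0.06,-0.08],"jaw":1},{"rotation":[0,0,0],"delta_pos":[0.15,0.09,-0.08],"jaw":1},{"rotation":[0,0,0],"delta_pos":[0.2,0.12,-0.08],"jaw":1},{"rotation":[0,0,0],"delta_pos":[0.25,0.15,-0.08],"jaw":1},{"rotation":[0,0,0],"delta_pos":[0.3,0.18,-0.08],"jaw":1},{"rotation":[0,0,0],"delta_pos":[0.35,0.21,-0.08],"jaw":1},{"rotation":[0,0,0],"delta_pos":[0.4,0.21,-0.08],"jaw":1},{"rotation":[0,0,0],"delta_pos":[0.45,0.21,-0.08],"jaw":1},{"rotation":[0,0,0],"delta_pos":[0.5,0.21,-0.08],"jaw":1},{"rotation":[0,0,0],"delta_pos":[0.5,0.21,-0.08],"jaw":1}]' 20; python3 -m creep '[{"rotation":[0,0,0],"delta_pos":[0,0,0],"jaw":1},{"rotation":[0,0,0],"delta_pos":[0,0,0],"jaw":1},{"rotation":[0,0,0],"delta_pos":[0,0,0],"jaw":1}]'; python3 -c "
from h import *
S=imaging.grab_frame('side')
cv2.imwrite('pics/b4.png',cv2.resize(S['pixels'][150:300,160:320,::-1],None,fx=4,fy=4))"
```

```text
time: 23.85
tcp_pos: [0.558, 0.0184, 0.2804]
tool_rot: [-2.15, -2.29, -0.0]
wrist_force: [1.3, 0.5, 0.1]
width: 1.001
time: 24.15
tcp_pos: [0.5587, 0.0147, 0.2803]
tool_rot: [-2.153, -2.288, 0.0]
wrist_force: [-0.6, 0.2, -0.1]
width: 1.001
```

View pics/b4.png

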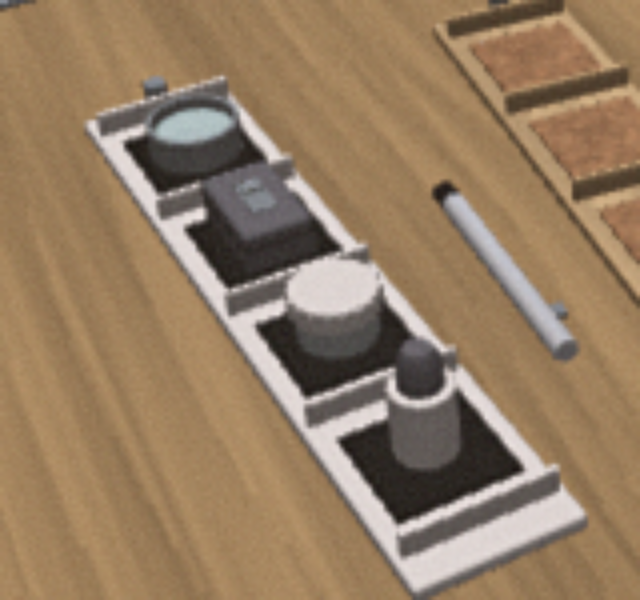

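All four stand upright on their pads: lens (193,135), case (258,215), pot (335,305) and bottle (425,405). The arm is well clear, so I'm handing in.

```bash
python3 -c "
from workcell import order
print(order.job_done())"
```

```text
the job is handed in; nothing more can be done
None
```

All four things are on the white rack in reverse order and released. From the knob end they stand lens, case, pot, drops; on the birch rack the order was drops, pot, case, lens. I handed the job in at about 24 s of the 93 s allowed.

- **Position:** in the last top view, each thing's centre was within about 3 mm of its pad centre, against a limit of 13 mm. The case figure is less certain, because its colour mask may have caught some of the rack edge. By eye in the same picture the case also looks centred.
- **Upright and resting:** the last side view shows all four upright on their pads. I judged this by eye and did not re-measure heights there. The first attempt at this view was blocked by the arm, so I moved the arm aside and looked again.
- **Contact and forces:** the gripper was open at z = 0.28 m, touching nothing, when I handed in. The wrist force reported at the end of each move stayed below about 3 N.

No check failed. The heights measured beforehand from the two views agreed with the text within about 3 mm.

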